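# Draw out the Morse-key tray at the radio desk

## Robot

A 6-joint arm with a two-finger parallel gripper is mounted at the origin on the work surface. World frame = base frame: x ahead of the robot, y to its left, z up, the work surface at z = 0. Lengths are in m, angles in rad, forces in N, time in s.
With the tool pointing down it reaches from about 0.35 to 0.85 m from the base axis. Payload 8.1 kg.
Tool frame: the origin (TCP) lies at the very end of the fingers, on their centre line; the grasp point (between the pads) lies 19 mm behind it; z points along the fingers, y is the direction in which the jaws open and shut (so a half turn about z gives the same grasp; the last joint's range is limited). The gripper opens to 85 mm and grips with 20 to 120 N. Pads are 22 mm wide; open, the fingers measure 114 mm over their backs; the gripper's body (76 mm by 85 mm) begins 54 mm behind the grasp point. The pads swing forward as they close: fully open they stand 13 mm farther back than shut.
Start: joints at [-1.36, 0.13, 1.488, -0, 1.523, -0.085], TCP at [0.175, -0.574, 0.231] pointing down, gripper open.
Joint ranges: [-2.96, 2.96], [-0.89, 2.26], [0.02, 2.5], [-1.34, 4.48], [0, 2.73], [-2.66, 2.66]. Speed limits (rad/s): [2.39, 2.39, 2.79, 3.14, 3.14, 3.14].

## Interface

Orientations are given as a 3x3 rotation matrix whose columns are the frame's x, y, z axes.
In Python, from rig import state, get_image, hand_in, look_for, pinpoint gives the robot as it stands. The module is installed in compiled form; this text tells all that it offers.
- The arm moves only by the shell command python3 -m jog 'ROWS'. ROWS is JSON, a list of rows, each an object with "grip": the opening, from 0 (shut) to 1 (fully open); "dp": the shift along the world's x, y, z as a fraction of full scale, a list of three; "spin": the turn about the world's z as a fraction of full scale. In form: [{"grip": grip, "dp": [tx, ty, tz], "spin": spin}, ...]. A call has 1 to 5 rows; each row is the pose to reach, as a shift and turn from the pose measured when the call began, turning the shorter way round; what a row does not reach only later rows make up. Full scale, the value 1, is 0.1 m for a shift and 180 degrees for a turn. A row lasts 1/8 s, in which the tool goes at most 62.5 mm and 10.7 degrees, less where a joint would pass 70% of its speed; a pose out of reach is approached as far as the arm can. A call with a number of a shift or a turn outside -1 to 1 is refused whole. A call with a gripper value outside its range is refused whole. The fingers move at their own pace and stop on an object; the grip force is fixed at half the most. Time passes only in rows, so rows that repeat a pose let the fingers close. It gives the time, the measured TCP pose, the force and the opening at its end, in the units of the state.
- state(): the state, without advancing time (a new reading comes with each control period).
- get_image(name): name is "side" or "top"; returns a dict with "frame" (384x512x3 uint8, blue, green, red), "intrinsics" (3x3 intrinsics, pixels), "pose" (4x4, takes a point from camera to world coordinates). Camera axes: x right, y down, z forward; pixel columns grow to the right and rows downward; lengths in m; the calibration is good to about 2 mm. A picture is of the moment at which its call begins. There is no depth.
- hand_in(): hands the job in, once; it reports no verdict.
Trained networks look in a picture, given as the dict that the camera call returned (one of the last four; its "shot" number tells which), for a name from the list of things; names that differ only in an ending like _2 or _b are one class to them, and where a whole thing is asked for, a point or a joint stands for the part that bears it (a point fixed in the world has none). Each returns a list of dicts, best first, with "conf" (0 to 1); they miss things now and then, are a little off and sometimes report something else, mostly with a low value. They report only what shows in the picture. A call takes as long as a camera call.
- look_for(name, picture): "box" ([left, top, right, bottom] in pixels, round what is visible of it).
- pinpoint(name, picture): "xy" ([column, row] in pixels: a listed point, or the origin of a listed thing).
The state is a dict: "time_s": time; "joints": joint angles; "qvel": joint speeds; "effort": joint torques, N m; "ee_pos": TCP position; "tool_rot": TCP orientation; "force": force on the tool from outside, world axes, zero at the start; "torque": the same for the moment, N m; "width": finger opening in m.
Only numpy, scipy, OpenCV 4.12 (cv2) and the standard library are available. Lean on these libraries where they do the work, as an engineer would, in place of code of your own. Each camera call takes 0.05 s, during which the arm holds its last target.

## Task

Set the radio desk up for Morse: of the two shallow trays standing part-way out from under the radio stand, push the one with the log pad fully home, and draw the one with the Morse key out to its stop with a fingertip hooked behind its front lip. Either may be done first. Grip and lift nothing, and do not touch the key, the pad, the mug or the handheld radio; the key and the pad ride along lying on their trays.

Things in the scene. Friction and masses are not known exactly. Their poses are not given: they have to be found in the camera images.
- tray_left (a joint): travel of the left tray (+y side) in m: 0 = fully home, 0.18 = drawn out to its stop. It slides level along the stand's x axis, towards the robot as the value grows, and stays where it is left; sliding takes 2 to 4 N. A grey sheet-metal pan, inside 184 mm wide and 236 mm long, floor 14 mm above the desk, side walls 4 mm thick, their tops 34 mm above the desk.
- tray_right (a joint): the same for the right tray (towards -y), which is identical
- front_left (a point): wooden front strip of the left tray, moving with it: 8 mm thick (x), 200 mm wide (y), from 8 to 38 mm above the desk. Origin at its centre. Its x axis points into the stand (the way the tray goes home), y to the left, z up. With the tray fully home the origin is 16 mm in front of the shelf's front edge.
- front_right (a point): the same wooden front strip on the right tray
- lip_left (a point): the lip of the left tray: the pan's upturned metal flange right behind the wooden strip, 4 mm thick (x), 192 mm wide (y), its top 38 mm above the desk and 24 mm above the tray floor. Origin at its centre, 6 mm behind the strip's, same axes. A fingertip hooks its back face, 2 mm behind the origin. Pinching strip and lip together counts as gripping.
- lip_right (a point): the same lip on the right tray
- stand: radio stand, fixed: wooden shelf on side panels, 450 mm wide (y), 260 mm deep (x), shelf from 69 to 85 mm above the desk, open in front; tray centre lines 105 mm left and right of its middle. Origin on the desk below the middle of the shelf's front edge; x to its back, y left. Radio and speaker on it keep 75 mm from that edge and reach 150 mm above the desk.
- key: Morse key, loose in one of the trays: dark base 95 x 60 mm, brass lever along x, round black knob 34 mm across at its -x end, its front edge 72 mm from the origin; 45 mm tall. Origin at the centre of its underside, on the tray floor. Knob and lever end show in front of the shelf, the knob 10 to 50 mm behind the lip and within 30 mm of the tray's middle line.
- pad: paper log pad, loose, lying in the other tray: 145 mm (x) x 105 mm (y) x 13 mm. Origin at the centre of its underside, 14 mm above the desk. Part of it shows in front of the shelf.
- mug: white mug, 80 mm across, 92 mm tall, standing on the desk to one side of the stand; origin at the centre of its underside
- handheld: black handheld radio, 34 x 56 x 105 mm with a rubber aerial up to 205 mm, standing on the desk on the other side of the stand; origin at the centre of its underside

How it is judged:
By the outcome, as a careful person would: the job done as asked, in the order asked, and still so for the second after the job is handed in, with the robot touching nothing.
It also fails if it takes over 42 s, if anything falls off the work surface, if the arm or the gripper's body presses on something with over 40 N, if the wrist force passes 120 N, or if a joint passes its speed limit or range.

## Working session

There is one attempt and no reset: what is moved stays moved. The work goes in short steps, Python scripts to look and compute and a shell command to move; the robot and the scene stay as the last step left them, time stands still between calls to the robot, and variables do not carry over. Pictures are saved under pics/ and viewed, and the job is handed in when it is done.

```bash
mkdir -p pics
cat > h.py <<'E'
import numpy as np,cv2
from rig import *
def ray(im,xy):
    K=np.array(im["intrinsics"]);T=np.array(im["pose"])
    d=T[:3,:3]@np.linalg.solve(K,[xy[0],xy[1],1]);return T[:3,3],d
def atz(im,xy,z):
    o,d=ray(im,xy);return o+d*(z-o[2])/d[2]
def proj(im,p):
    K=np.array(im["intrinsics"]);T=np.array(im["pose"])
    c=T[:3,:3].T@(np.array(p)-T[:3,3]);u=K@c;return u[:2]/u[2]
Z=dict(front_left=.023,front_right=.023,lip_left=.026,lip_right=.026,stand=0,key=.014,pad=.014,mug=0,handheld=0)
E
python3 - <<'E'
from h import *
np.set_printoptions(precision=4,suppress=True)
for n in("top","side"):
    im=get_image(n);cv2.imwrite(f"pics/{n}0.png",im["frame"]);print(n,np.array(im["pose"])[:3,3])
    for k in Z:
        for r in pinpoint(k,im)[:2]:print(k,round(r["conf"],2),np.round(r["xy"],1),atz(im,r["xy"],Z[k]))
s=state();print(s["time_s"],s["tool_rot"],s["width"])
E
```

```text
top [0.376  0.0052 1.2676]
front_left 0.61 [179.2 201.9] [0.5627 0.2021 0.023 ]
front_right 0.6 [258.4 213.8] [ 0.5343 -0.004   0.023 ]
lip_left 0.88 [175.  200.4] [0.566  0.2127 0.026 ]
lip_right 0.95 [254.6 212.7] [0.5366 0.0058 0.026 ]
stand 0.74 [225.9 171.9] [0.6489 0.0841 0.    ]
key 0.89 [189.  165.3] [0.6625 0.1814 0.014 ]
pad 0.76 [261.8 177.5] [ 0.6321 -0.0119  0.014 ]
mug 0.71 [329.5 246.7] [ 0.4532 -0.1906  0.    ]
handheld 0.7 [ 98.8 197.1] [0.5762 0.4192 0.    ]
handheld 0.64 [185.  163.2] [0.6713 0.1943 0.    ]
side [ 0.5036 -0.7095  0.9359]
front_left 0.78 [242.2 155.1] [0.5645 0.2087 0.023 ]
front_right 0.79 [234.6 212.2] [ 0.5275 -0.0102  0.023 ]
lip_left 0.82 [238.5 154.7] [0.5531 0.2083 0.026 ]
lip_left 0.65 [210.9 274.9] [ 0.4579 -0.1999  0.026 ]
lip_right 0.84 [239.1 208.4] [ 0.5406 -0.0004  0.026 ]
stand 0.98 [268.5 187.3] [0.6336 0.0918 0.    ]
stand 0.44 [273.2 162.6] [0.6596 0.1914 0.    ]
key 0.67 [273.7 161.6] [0.6593 0.1821 0.014 ]
pad 0.6 [272.3 216.2] [ 0.6301 -0.0254  0.014 ]
pad 0.49 [237.5 210.6] [0.5361 0.0016 0.014 ]
mug 0.93 [213.  276.5] [ 0.4617 -0.1903  0.    ]
handheld 0.56 [237. 115.] [0.5625 0.4283 0.    ]
1.0 [[ 0.9566  0.2915  0.    ]
 [ 0.2915 -0.9566 -0.    ]
 [ 0.      0.     -1.    ]] 0.08539358877500992
```

Run:
```python
import cv2
for n,(x0,x1,y0,y1) in dict(top=(80,360,90,280),side=(180,380,90,300)).items():
    a=cv2.imread(f"pics/{n}0.png");c=a[y0:y1,x0:x1]
    f=min(800/(x1-x0),600/(y1-y0));c=cv2.resize(c,None,fx=f,fy=f,interpolation=cv2.INTER_CUBIC);print(f,c.shape)
    cv2.imwrite(f"pics/{n}0z.png",c[:600,:800])
```

```text
2.857142857142857 (543, 800, 3)
2.857142857142857 (600, 571, 3)
```

View pics/top0z.png

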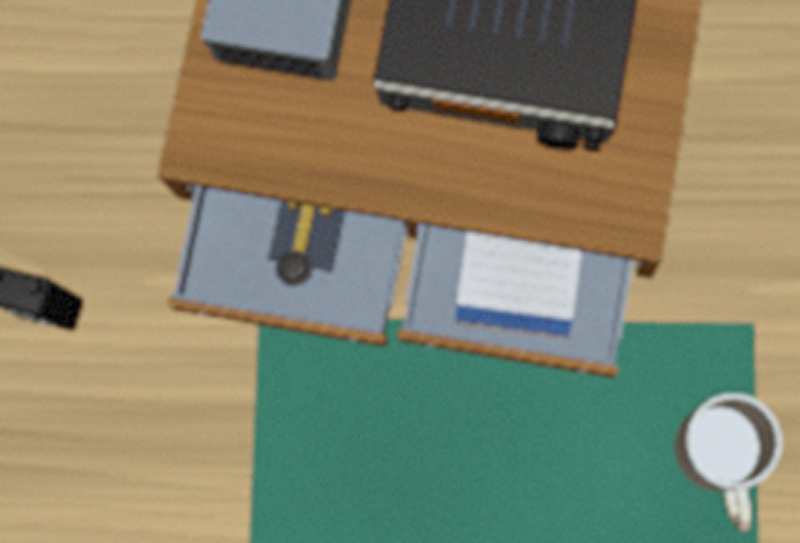

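View pics/side0z.png

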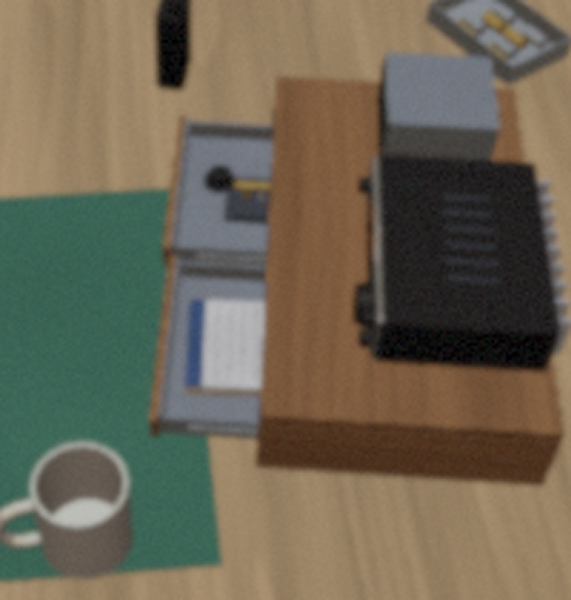

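View pics/top0.png

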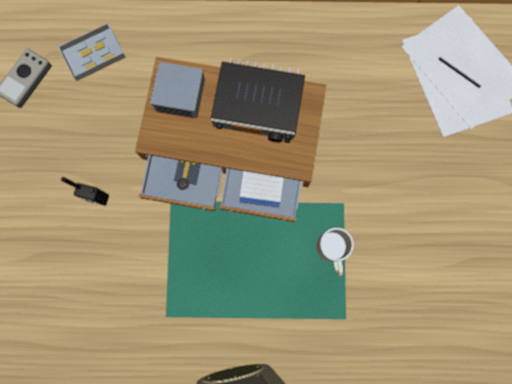

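```bash
cat > m.py <<'E'
from h import *
np.set_printoptions(precision=4,suppress=True)
im=get_image("top")
f=2.857142857
P=lambda x,y,z:atz(im,(80+x/f,90+y/f),z)
a=P(160,178,.085);b=P(657,262,.085)
mid=(a+b)/2;t=(a-b)/np.linalg.norm(a-b);t[2]=0
print("shelf",a,b,np.linalg.norm(a-b),mid,np.degrees(np.arctan2(-t[0],t[1])))
yaw=np.arctan2(-t[0],t[1]);ex=np.array([np.cos(yaw),np.sin(yaw),0]);ey=np.array([-ex[1],ex[0],0])
o=mid.copy();o[2]=0
print("ex",ex,"ey",ey)
for n,q in dict(L0=(170,302,.038),L1=(387,339,.038),R0=(400,335,.038),R1=(617,371,.038),knob=(294,266,.059),padf=(458,318,.027),padf2=(570,332,.02),mug=(733,440,.09),hh=(60,300,.105),hhc=(82,305,.105)).items():
    p=P(*q);d=p-o;print(n,p,"stand:",d@ex,d@ey)
E
python3 m.py
python3 - <<'E'
from h import *
im=get_image("side");f=2.857142857
P=lambda x,y,z:atz(im,(180+x/f,90+y/f),z)
for q in [(277,78,.085),(260,418,.085),(182,122,.038),(167,250,.038),(166,262,.038),(152,430,.038),(219,180,.05)]:print(q,P(*q).round(4))
E
```

```text
shelf [0.6779 0.3057 0.085 ] [ 0.6085 -0.1309  0.085 ] 0.4420419181336222 [0.6432 0.0874 0.085 ] -9.035357005223046
ex [ 0.9876 -0.157   0.    ] ey [0.157  0.9876 0.    ]
L0 [0.5752 0.3025 0.038 ] stand: -0.10091098722986201 0.20169137736383017
L1 [0.5442 0.1062 0.038 ] stand: -0.10073871935770687 0.0030465081948143433
R0 [0.548  0.0947 0.038 ] stand: -0.09519687211091234 -0.007779289019932221
R1 [ 0.5181 -0.0999  0.038 ] stand: -0.09416220883187701 -0.20467993760946485
knob [0.6057 0.1889 0.059 ] stand: -0.052985460059787666 0.09434459636052171
padf [0.5658 0.0433 0.027 ] stand: -0.06955190909794162 -0.055749326336380245
padf2 [ 0.5553 -0.0587  0.02  ] stand: -0.06388002730036013 -0.15812430497490776
mug [ 0.4545 -0.1939  0.09  ] stand: -0.14219625280498124 -0.3074268636354593
hh [0.5649 0.3799 0.105 ] stand: -0.12332405439167751 0.27658774301108613
hhc [0.5608 0.361  0.105 ] stand: -0.12435327081073508 0.2571966476717583
(277, 78, 0.085) [0.6809 0.3043 0.085 ]
(260, 418, 0.085) [ 0.6099 -0.1388  0.085 ]
(182, 122, 0.038) [0.5756 0.2936 0.038 ]
(167, 250, 0.038) [0.546  0.1033 0.038 ]
(166, 262, 0.038) [0.5439 0.0872 0.038 ]
(152, 430, 0.038) [ 0.5179 -0.1123  0.038 ]
(219, 180, 0.05) [0.6066 0.187  0.05  ]
```

Top view: the key with its round knob is in the left tray, around crop (294,266). The pad is in the right tray. The strips run from (172,303) to (387,340) and from (400,336) to (617,372). The stand is yawed about -9°. Travels are roughly 0.080 (left) and 0.075 (right). I'll push the right tray first, with the gripper shut.

```bash
python3 -m jog '[{"grip":0,"dp":[0.5,0.95,0],"spin":-0.05},{"grip":0,"dp":[0.5,0.95,0],"spin":-0.1},{"grip":0,"dp":[0.5,0.95,0],"spin":-0.144},{"grip":0,"dp":[0.5,0.95,0],"spin":-0.144}]'
python3 -m jog '[{"grip":0,"dp":[0.5,0.95,0],"spin":0},{"grip":0,"dp":[0.5,0.95,0],"spin":0},{"grip":0,"dp":[0.5,0.95,0],"spin":0}]'
python3 -m jog '[{"grip":0,"dp":[0.5,0.95,0],"spin":0},{"grip":0,"dp":[0.5,0.95,0],"spin":0},{"grip":0,"dp":[0.5,0.95,0],"spin":0}]'
```

```text
time_s: 1.6
ee_pos: [0.2252, -0.4787, 0.2316]
tool_rot: [[0.988, -0.154, 0.0], [-0.154, -0.988, -0.001], [0.0, 0.001, -1.0]]
force: [0.5, 0.5, 0.2]
width: 0.0124
time_s: 1.98
ee_pos: [0.2763, -0.3823, 0.2318]
tool_rot: [[0.989, -0.149, 0.001], [-0.149, -0.989, -0.001], [0.001, 0.0, -1.0]]
force: [0.3, 0.3, 0.3]
width: 0.0
time_s: 2.35
ee_pos: [0.3272, -0.2863, 0.2321]
tool_rot: [[0.99, -0.143, 0.001], [-0.143, -0.99, -0.001], [0.001, 0.001, -1.0]]
force: [-0.0, -1.2, 0.3]
width: -0.0
```

```bash
python3 -m jog '[{"grip":0,"dp":[0.5,0.97,0],"spin":-0.005},{"grip":0,"dp":[0.5,0.97,0],"spin":-0.005},{"grip":0,"dp":[0.5,0.97,0],"spin":-0.005}]'
python3 -m jog '[{"grip":0,"dp":[0.5,0.97,0],"spin":-0.003},{"grip":0,"dp":[0.5,0.97,0],"spin":-0.003},{"grip":0,"dp":[0.5,0.97,0],"spin":-0.003}]'
python3 -m jog '[{"grip":0,"dp":[0.58,0.97,-0.5],"spin":-0.003},{"grip":0,"dp":[0.58,0.97,-1],"spin":-0.003},{"grip":0,"dp":[0.58,0.97,-1],"spin":-0.003},{"grip":0,"dp":[0.58,0.97,-1],"spin":-0.003}]'
```

```text
time_s: 2.72
ee_pos: [0.3782, -0.1887, 0.2323]
tool_rot: [[0.988, -0.154, 0.002], [-0.154, -0.988, -0.001], [0.002, 0.001, -1.0]]
force: [-0.9, 0.4, -0.5]
width: -0.0005
time_s: 3.1
ee_pos: [0.4291, -0.0915, 0.2323]
tool_rot: [[0.987, -0.16, 0.002], [-0.16, -0.987, -0.001], [0.002, 0.001, -1.0]]
force: [-0.8, -0.4, 0.6]
width: 0.0001
time_s: 3.6
ee_pos: [0.4856, 0.004, 0.1297]
tool_rot: [[0.986, -0.168, -0.004], [-0.168, -0.986, -0.002], [-0.003, 0.002, -1.0]]
force: [0.3, -0.9, 0.4]
width: -0.0002
```

```bash
python3 -m jog '[{"grip":0,"dp":[0,0,-0.5],"spin":0.003},{"grip":0,"dp":[0,0,-1],"spin":0.003},{"grip":0,"dp":[0,0,-1],"spin":0.003},{"grip":0,"dp":[0,0,-1],"spin":0.003}]'
python3 - <<'E'
from h import *
im=get_image("side");a=im["frame"][90:300,130:380];cv2.imwrite("pics/s1.png",cv2.resize(a,None,fx=2.8,fy=2.8,interpolation=2))
E
```

```text
time_s: 4.1
ee_pos: [0.4873, 0.0025, 0.0324]
tool_rot: [[0.987, -0.16, -0.001], [-0.16, -0.987, -0.002], [-0.0, 0.003, -1.0]]
force: [0.4, 0.3, -0.4]
width: 0.0
```

View pics/s1.png

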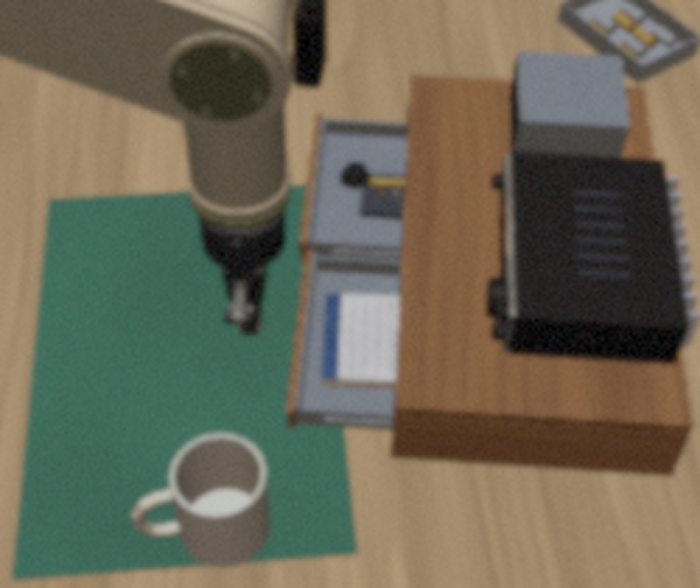

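The shut fingertips at about (245,330) stand in front of the middle of the right strip, clear of the mug. Next I push along the stand's x.

```bash
python3 -m jog '[{"grip":0,"dp":[0.1,-0.02,-0.08],"spin":0},{"grip":0,"dp":[0.2,-0.03,-0.08],"spin":0},{"grip":0,"dp":[0.3,-0.05,-0.08],"spin":0},{"grip":0,"dp":[0.4,-0.065,-0.08],"spin":0},{"grip":0,"dp":[0.5,-0.08,-0.08],"spin":0}]'
python3 -m jog '[{"grip":0,"dp":[0.1,-0.015,0],"spin":0},{"grip":0,"dp":[0.2,-0.03,0],"spin":0},{"grip":0,"dp":[0.3,-0.05,0],"spin":0},{"grip":0,"dp":[0.4,-0.065,0],"spin":0}]'
```

```text
time_s: 4.78
ee_pos: [0.5384, -0.0052, 0.0248]
tool_rot: [[0.987, -0.16, 0.0], [-0.16, -0.987, -0.002], [0.0, 0.002, -1.0]]
force: [-3.4, -0.5, 2.0]
width: -0.0004
time_s: 5.28
ee_pos: [0.579, -0.0117, 0.0246]
tool_rot: [[0.987, -0.16, -0.0], [-0.16, -0.987, -0.002], [0.0, 0.002, -1.0]]
force: [-1.7, 1.3, 1.9]
width: 0.0001
```

```bash
python3 -m jog '[{"grip":0,"dp":[0.04,-0.006,0],"spin":0},{"grip":0,"dp":[0.08,-0.013,0],"spin":0},{"grip":0,"dp":[0.12,-0.02,0],"spin":0},{"grip":0,"dp":[0.12,-0.02,0],"spin":0}]'
python3 -m jog '[{"grip":0,"dp":[0.02,-0.003,0],"spin":0},{"grip":0,"dp":[0.04,-0.006,0],"spin":0},{"grip":0,"dp":[0.04,-0.006,0],"spin":0}]'
```

```text
time_s: 5.78
ee_pos: [0.5915, -0.0138, 0.0248]
tool_rot: [[0.987, -0.16, 0.001], [-0.16, -0.987, -0.002], [0.001, 0.002, -1.0]]
force: [-0.1, 0.2, 0.1]
width: -0.0002
time_s: 6.15
ee_pos: [0.5956, -0.0145, 0.0247]
tool_rot: [[0.987, -0.16, 0.001], [-0.16, -0.987, -0.002], [0.001, 0.002, -1.0]]
force: [-0.7, -0.4, -0.6]
width: 0.0001
```

Run:
```python
from h import *
for n,(x0,x1,y0,y1) in dict(top=(80,360,90,280),side=(130,380,90,300)).items():
    im=get_image(n);c=im["frame"][y0:y1,x0:x1];cv2.imwrite(f"pics/{n}2.png",cv2.resize(c,None,fx=2.857,fy=2.857,interpolation=2))
print(state()["force"])
```

```text
[-1.35872128  0.43857934  0.73573119]
```

View pics/side2.png

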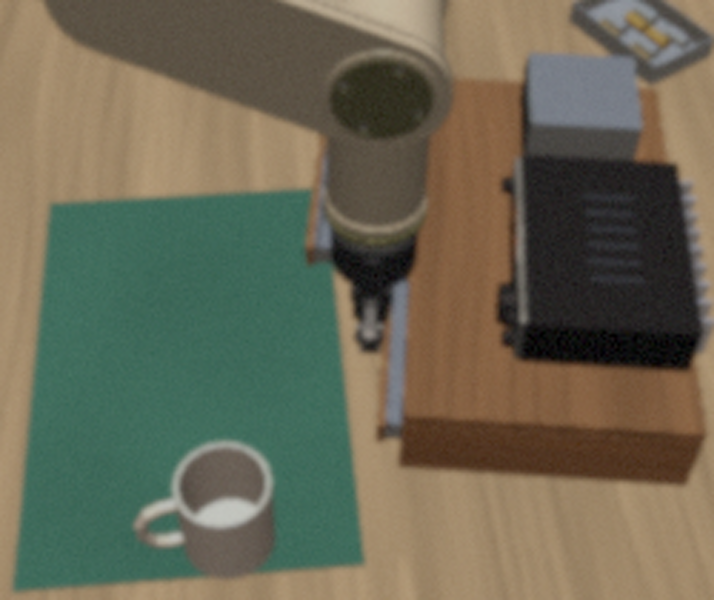

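The right tray is nearly home, with a thin band still showing at x≈382–405. The force is still low, so I keep creeping.

```bash
python3 -m jog '[{"grip":0,"dp":[0.02,-0.003,0],"spin":0},{"grip":0,"dp":[0.04,-0.006,0],"spin":0},{"grip":0,"dp":[0.04,-0.006,0],"spin":0}]'
python3 -m jog '[{"grip":0,"dp":[0.02,-0.003,0],"spin":0},{"grip":0,"dp":[0.03,-0.005,0],"spin":0},{"grip":0,"dp":[0.03,-0.005,0],"spin":0}]'
```

```text
time_s: 6.62
ee_pos: [0.5975, -0.0147, 0.0245]
tool_rot: [[0.987, -0.16, -0.004], [-0.16, -0.987, -0.002], [-0.004, 0.003, -1.0]]
force: [-13.5, 1.2, 10.1]
width: 0.0
time_s: 7.0
ee_pos: [0.5976, -0.0147, 0.0244]
tool_rot: [[0.987, -0.159, -0.011], [-0.159, -0.987, -0.001], [-0.01, 0.003, -1.0]]
force: [-19.5, 1.9, 16.3]
width: -0.0001
```

Hard stop at stand x ≈ -0.030, where home should put it (-0.031). I back off and check.

```bash
python3 -m jog '[{"grip":0,"dp":[-0.1,0.015,0],"spin":0},{"grip":0,"dp":[-0.4,0.063,0],"spin":0},{"grip":0,"dp":[-0.7,0.11,0.1],"spin":0},{"grip":0,"dp":[-0.9,0.14,0.5],"spin":0},{"grip":0,"dp":[-0.9,0.14,1],"spin":0}]'
python3 -m jog '[{"grip":0,"dp":[-1,0,0.4],"spin":0},{"grip":0,"dp":[-1,0,0.4],"spin":0},{"grip":0,"dp":[-1,0,0.4],"spin":0}]'
python3 - <<'E'
from h import *
for n,(x0,x1,y0,y1) in dict(top=(80,360,90,280),side=(130,380,90,300)).items():
    im=get_image(n);c=im["frame"][y0:y1,x0:x1];cv2.imwrite(f"pics/{n}3.png",cv2.resize(c,None,fx=2.857,fy=2.857,interpolation=2))
    for k in ("front_right","lip_right","lip_left","stand","key"):
        for r in pinpoint(k,im)[:2]:print(n,k,round(r["conf"],2),np.round(r["xy"],1),atz(im,r["xy"],Z[k]).round(4))
E
```

```text
time_s: 7.62
ee_pos: [0.505, -0.0004, 0.1239]
tool_rot: [[0.987, -0.159, -0.014], [-0.159, -0.987, -0.001], [-0.014, 0.003, -1.0]]
force: [0.2, -0.3, 0.4]
width: -0.0001
time_s: 8.0
ee_pos: [0.4046, -0.0004, 0.1658]
tool_rot: [[0.987, -0.159, -0.009], [-0.159, -0.987, -0.001], [-0.008, 0.003, -1.0]]
force: [0.7, -0.0, -0.3]
width: 0.0
top front_right 0.81 [264.3 184.6] [ 0.6114 -0.0186  0.023 ]
top lip_right 0.57 [261.5 185.4] [ 0.6086 -0.0112  0.026 ]
top lip_left 0.75 [176.6 201. ] [0.5645 0.2085 0.026 ]
top stand 0.86 [223.2 171.6] [0.6497 0.0913 0.    ]
top key 0.97 [187.9 164. ] [0.666  0.1844 0.014 ]
top key 0.6 [330.5 245.7] [ 0.455 -0.191  0.014]
side front_right 0.56 [264.  211.5] [ 0.6081 -0.0143  0.023 ]
side front_right 0.22 [240.5 113.2] [0.5735 0.4089 0.023 ]
side lip_right 0.98 [268.5 212.5] [ 0.6196 -0.0209  0.026 ]
side lip_right 0.42 [270.4 190.2] [0.6341 0.0582 0.026 ]
side lip_left 0.94 [240.4 153.1] [0.5594 0.2148 0.026 ]
side stand 0.76 [271.5 189.6] [0.6413 0.0822 0.    ]
side key 0.58 [274.5 159.7] [0.6628 0.19   0.014 ]
```

View pics/side3.png

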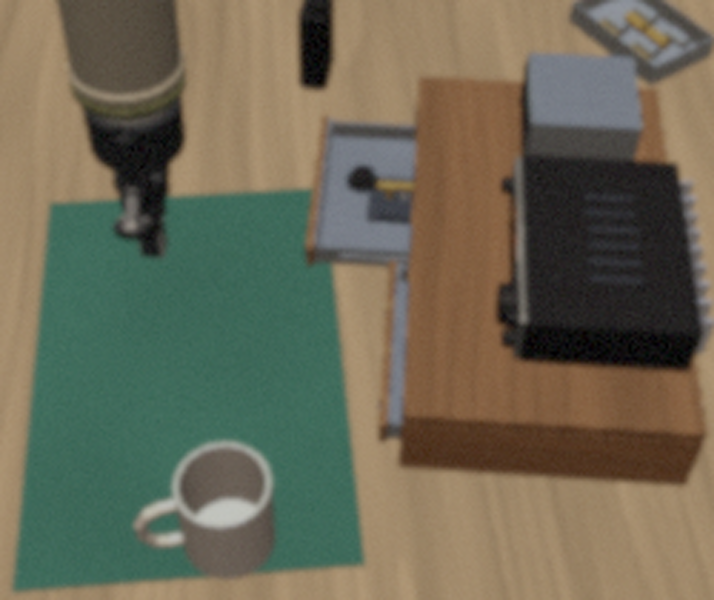

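View pics/top3.png

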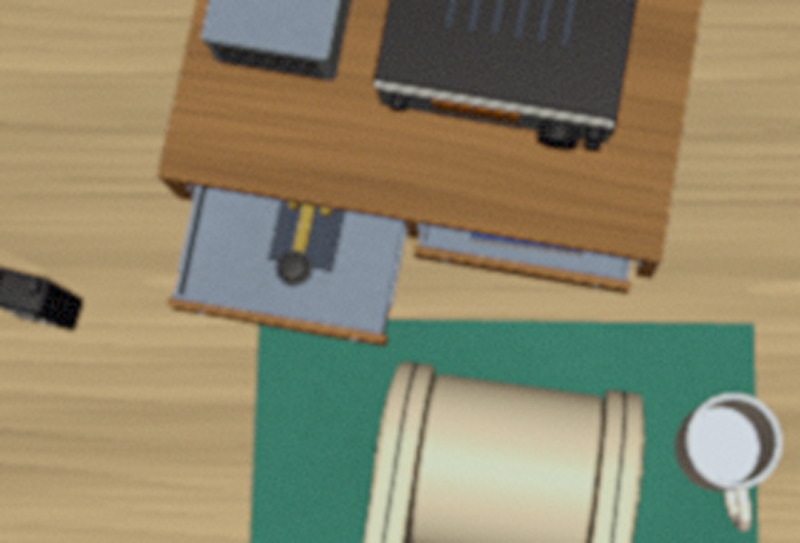

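```bash
cat >> m.py <<'E'
print("--")
o=np.array([.6437,.0855,0])
for n,q in dict(F0=(418,256,.038),F1=(628,290,.038),L0=(172,306,.038),L1=(386,341,.038)).items():
    p=P(*q);d=p-o;print(n,p,"stand:",d@ex,d@ey)
for x in (-.02,-.012,-.03):
  for y in (-.005,-.205):
    p=o+ex*x+ey*y;p[2]=.038;u=proj(im,p);print(x,y,((u-[80,90])*f).round(1))
im=get_image("side")
for x in (-.02,-.03):
  for y in (-.005,-.205):
    p=o+ex*x+ey*y;p[2]=.038;u=proj(im,p);print("side",x,y,((u-[130,90])*f).round(1))
E
python3 m.py|sed -n '/--/,$p'
```

```text
--
F0 [0.6204 0.0802 0.038 ] stand: -0.022176558872502 -0.00890396106852205
F1 [ 0.5917 -0.1099  0.038 ] stand: -0.020699051754842296 -0.20119368912662267
L0 [0.5716 0.3005 0.038 ] stand: -0.10495945919212493 0.20097424689014118
L1 [0.5424 0.1071 0.038 ] stand: -0.10345327922458518 0.005416051597120086
-0.02 -0.005 [414.2 253. ]
-0.02 -0.205 [632.3 290. ]
-0.012 -0.005 [415.8 244.4]
-0.012 -0.205 [633.7 281.4]
-0.03 -0.005 [412.2 263.6]
-0.03 -0.205 [630.6 300.7]
side -0.02 -0.005 [387.9 259.9]
side -0.02 -0.205 [377.1 425.8]
side -0.03 -0.005 [377.9 259.3]
side -0.03 -0.205 [366.  425.1]
```

Right tray is home: its front face measures -0.021 to -0.022 in the stand frame, against an expected -0.020. The left front face is at about -0.103 and the lip's back face at about -0.091. I'll hook at stand y=0.150, clear of the key on its left side. That puts the TCP above (0.603, 0.244).

```bash
python3 -m jog '[{"grip":0,"dp":[0.3,0.5,0],"spin":0},{"grip":0,"dp":[0.6,1,0],"spin":0},{"grip":0,"dp":[1,1,0],"spin":0},{"grip":0,"dp":[1,1,0],"spin":0}]'
python3 -m jog '[{"grip":0,"dp":[0.5,0.5,0],"spin":0},{"grip":0,"dp":[0.98,1,0],"spin":0},{"grip":0,"dp":[0.98,1,0],"spin":0},{"grip":0,"dp":[0.98,1,0],"spin":0}]'
```

```text
time_s: 9.2
ee_pos: [0.5064, 0.1003, 0.1628]
tool_rot: [[0.987, -0.158, -0.015], [-0.158, -0.987, -0.001], [-0.015, 0.003, -1.0]]
force: [-0.3, 1.0, 0.3]
width: -0.0
time_s: 9.7
ee_pos: [0.6042, 0.2008, 0.1623]
tool_rot: [[0.987, -0.157, -0.016], [-0.157, -0.988, -0.001], [-0.016, 0.004, -1.0]]
force: [0.1, -0.4, -0.4]
width: -0.0
```

```bash
python3 -m jog '[{"grip":0,"dp":[-0.01,0.43,0],"spin":0},{"grip":0,"dp":[-0.01,0.43,-0.5],"spin":0},{"grip":0,"dp":[-0.01,0.43,-0.9],"spin":0},{"grip":0,"dp":[-0.01,0.43,-0.9],"spin":0}]'
python3 - <<'E'
from h import *
for n,(x0,x1,y0,y1) in dict(top=(80,360,90,280),side=(130,380,90,300)).items():
    im=get_image(n);c=im["frame"][y0:y1,x0:x1];cv2.imwrite(f"pics/{n}4.png",cv2.resize(c,None,fx=2.857,fy=2.857,interpolation=2))
E
```

```text
time_s: 10.2
ee_pos: [0.5993, 0.2417, 0.0684]
tool_rot: [[0.987, -0.158, -0.024], [-0.158, -0.987, -0.004], [-0.023, 0.008, -1.0]]
force: [-0.4, -0.1, -0.1]
width: -0.0
```

View pics/side4.png

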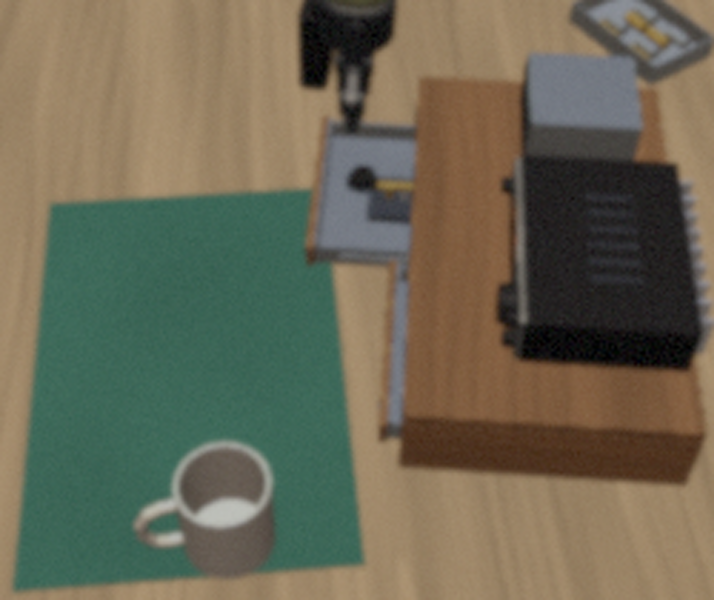

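View pics/top4.png

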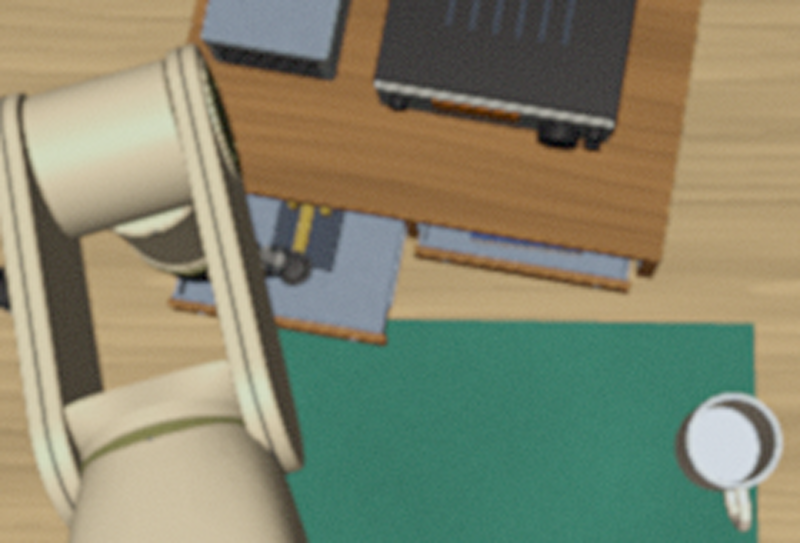

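Run:
```python
from h import *
im=get_image("side")
for h in (.03,.1,.15,.2,.25,.3,.35):print(h,((proj(im,[.487,.0025,h])-[130,90])*2.8).round())
it=get_image("top")
print("aerial",atz(it,(63,180),.205),"body top",atz(it,(100,197),.105),atz(it,(80,188),.105))
for h in (.1,.2,.25,.3,.35):print(h,((proj(it,[.6,.24,h])-[80,90])*2.857).round(), ((proj(it,[.6,.33,h])-[80,90])*2.857).round())
```

```text
0.03 [251. 330.]
0.1 [247. 284.]
0.15 [244. 248.]
0.2 [241. 209.]
0.25 [238. 168.]
0.3 [234. 123.]
0.35 [230.  74.]
aerial [0.58143459 0.43479673 0.205     ] body top [0.55989732 0.38204556 0.105     ] [0.58146475 0.43224421 0.105     ]
0.1 [227. 263.] [123. 261.]
0.2 [203. 238.] [ 89. 237.]
0.25 [189. 225.] [ 69. 223.]
0.3 [174. 209.] [ 48. 208.]
0.35 [157. 193.] [ 25. 191.]
```

Run:
```python
from h import *
a=get_image("side")["frame"][85:175,215:290];b=get_image("top")["frame"][150:215,130:205]
cv2.imwrite("pics/z5.png",np.hstack([cv2.resize(a,(400,480),interpolation=2),cv2.resize(b,(400,480),interpolation=2)]))
```

```text
(no output)
```

View pics/z5.png

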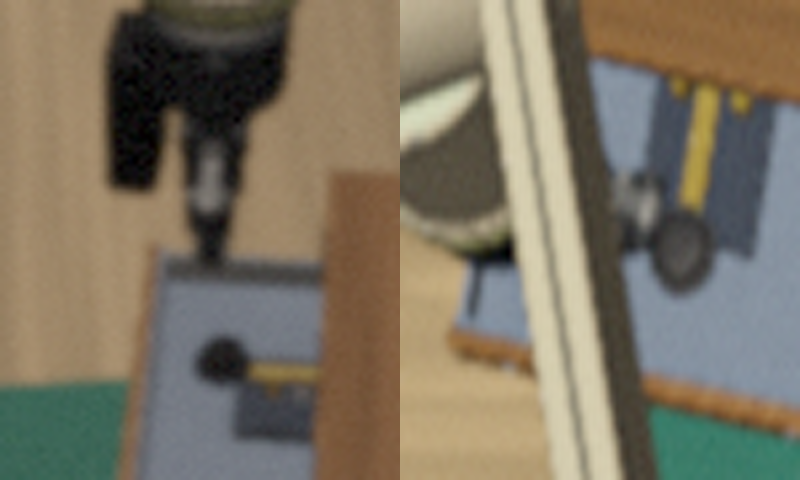

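The fingertip stands over the tray beside the key. In the top zoom the silver knuckle comes near the knob in plan, but by parallax it's about 70 mm or more above the tip. I shift 7 mm further left and lower inside the tray.

```bash
python3 -m jog '[{"grip":0,"dp":[0.03,0.07,0],"spin":0},{"grip":0,"dp":[0.03,0.07,-0.15],"spin":0},{"grip":0,"dp":[0.03,0.07,-0.3],"spin":0},{"grip":0,"dp":[0.03,0.07,-0.46],"spin":0},{"grip":0,"dp":[0.03,0.07,-0.46],"spin":0}]'
python3 - <<'E'
from h import *
a=get_image("side")["frame"][85:175,215:290];b=get_image("top")["frame"][150:215,130:205]
cv2.imwrite("pics/z6.png",np.hstack([cv2.resize(a,(400,480),interpolation=2),cv2.resize(b,(400,480),interpolation=2)]))
E
```

```text
time_s: 11.12
ee_pos: [0.6057, 0.2502, 0.026]
tool_rot: [[0.987, -0.157, -0.017], [-0.158, -0.988, -0.002], [-0.017, 0.004, -1.0]]
force: [-0.1, -0.4, -0.0]
width: -0.0001
```

View pics/z6.png

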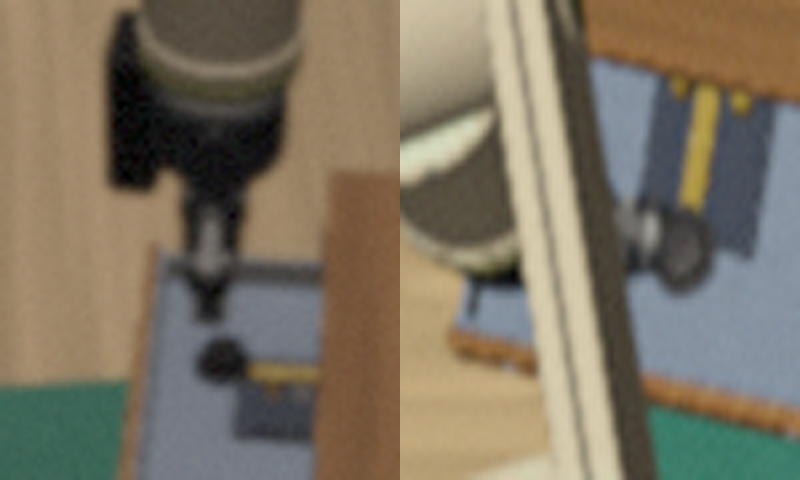

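The tip sits inside the tray between lip and base, clear of the knob. The force is about zero. Lower 5 mm more and draw.

```bash
python3 -m jog '[{"grip":0,"dp":[-0.04,0.006,-0.05],"spin":0},{"grip":0,"dp":[-0.08,0.013,-0.05],"spin":0},{"grip":0,"dp":[-0.12,0.019,-0.05],"spin":0},{"grip":0,"dp":[-0.16,0.025,-0.05],"spin":0},{"grip":0,"dp":[-0.20,0.031,-0.05],"spin":0}]'
python3 -m jog '[{"grip":0,"dp":[-0.06,0.009,0],"spin":0},{"grip":0,"dp":[-0.12,0.019,0],"spin":0},{"grip":0,"dp":[-0.18,0.028,0],"spin":0},{"grip":0,"dp":[-0.24,0.038,0],"spin":0},{"grip":0,"dp":[-0.30,0.047,0],"spin":0}]'
```

```text
time_s: 11.85
ee_pos: [0.5875, 0.254, 0.0239]
tool_rot: [[0.987, -0.157, -0.013], [-0.157, -0.988, -0.0], [-0.012, 0.002, -1.0]]
force: [0.3, -0.4, -0.6]
width: -0.0001
time_s: 12.48
ee_pos: [0.5572, 0.2588, 0.0241]
tool_rot: [[0.987, -0.157, -0.012], [-0.157, -0.988, -0.0], [-0.012, 0.002, -1.0]]
force: [2.4, -0.7, 0.4]
width: -0.0003
```

```bash
python3 -m jog '[{"grip":0,"dp":[-0.06,0.009,-0.01],"spin":0},{"grip":0,"dp":[-0.12,0.019,-0.01],"spin":0},{"grip":0,"dp":[-0.18,0.028,-0.01],"spin":0},{"grip":0,"dp":[-0.24,0.038,-0.01],"spin":0},{"grip":0,"dp":[-0.30,0.047,-0.01],"spin":0}]'
python3 - <<'E'
from h import *
for n,(x0,x1,y0,y1) in dict(side=(130,380,90,300)).items():
    im=get_image(n);c=im["frame"][y0:y1,x0:x1];cv2.imwrite(f"pics/{n}7.png",cv2.resize(c,None,fx=2.857,fy=2.857,interpolation=2))
E
```

```text
time_s: 13.1
ee_pos: [0.5269, 0.2638, 0.0232]
tool_rot: [[0.987, -0.157, -0.012], [-0.157, -0.988, 0.0], [-0.012, 0.002, -1.0]]
force: [3.2, 0.0, 2.1]
width: 0.0003
```

View pics/side7.png

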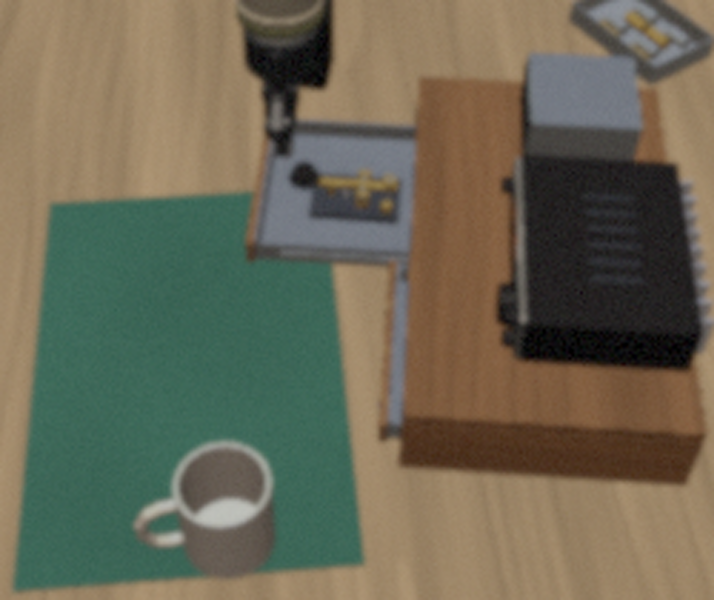

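The tray is following the hooked fingertip at (283,150), the key riding along with its knob at (303,175). About 34 mm remain.

```bash
python3 -m jog '[{"grip":0,"dp":[-0.06,0.009,-0.01],"spin":0},{"grip":0,"dp":[-0.12,0.019,-0.01],"spin":0},{"grip":0,"dp":[-0.18,0.028,-0.01],"spin":0},{"grip":0,"dp":[-0.24,0.038,-0.01],"spin":0},{"grip":0,"dp":[-0.27,0.042,-0.01],"spin":0}]'
python3 -m jog '[{"grip":0,"dp":[-0.02,0.003,0],"spin":0},{"grip":0,"dp":[-0.04,0.006,0],"spin":0},{"grip":0,"dp":[-0.05,0.008,0],"spin":0},{"grip":0,"dp":[-0.05,0.008,0],"spin":0}]'
python3 -m jog '[{"grip":0,"dp":[-0.02,0.003,0],"spin":0},{"grip":0,"dp":[-0.04,0.006,0],"spin":0},{"grip":0,"dp":[-0.04,0.006,0],"spin":0}]'
```

```text
time_s: 13.78
ee_pos: [0.4982, 0.268, 0.0216]
tool_rot: [[0.988, -0.157, -0.014], [-0.157, -0.988, -0.0], [-0.014, 0.003, -1.0]]
force: [2.3, 0.6, -1.3]
width: -0.0
time_s: 14.28
ee_pos: [0.4948, 0.2686, 0.0217]
tool_rot: [[0.988, -0.157, -0.011], [-0.157, -0.988, -0.0], [-0.011, 0.002, -1.0]]
force: [10.1, 0.1, -5.9]
width: 0.0002
time_s: 14.65
ee_pos: [0.4948, 0.2686, 0.0218]
tool_rot: [[0.987, -0.158, -0.003], [-0.158, -0.987, 0.0], [-0.003, 0.0, -1.0]]
force: [22.4, -1.1, -17.0]
width: 0.0003
```

Hit the stop: 22 N with no further motion, at stand x -0.176 against a predicted -0.177. Now unhook by going forward 8 mm, lift straight up and retreat.

```bash
python3 -m jog '[{"grip":0,"dp":[0.08,-0.013,0],"spin":0},{"grip":0,"dp":[0.08,-0.013,0.1],"spin":0},{"grip":0,"dp":[0.08,-0.013,0.4],"spin":0},{"grip":0,"dp":[0.08,-0.013,0.8],"spin":0},{"grip":0,"dp":[0.08,-0.013,1],"spin":0}]'
python3 -m jog '[{"grip":0,"dp":[0,0,0.5],"spin":0},{"grip":0,"dp":[-0.4,-0.5,1],"spin":0},{"grip":0,"dp":[-0.8,-1,1],"spin":0},{"grip":0,"dp":[-0.8,-1,1],"spin":0}]'
python3 -m jog '[{"grip":0,"dp":[-0.3,-0.5,0],"spin":0},{"grip":0,"dp":[-0.5,-1,0],"spin":0},{"grip":0,"dp":[-0.5,-1,0],"spin":0},{"grip":0,"dp":[-0.5,-1,0],"spin":0}]'
python3 - <<'E'
from h import *
for n,(x0,x1,y0,y1) in dict(top=(80,360,90,280),side=(130,380,90,300)).items():
    im=get_image(n);c=im["frame"][y0:y1,x0:x1];cv2.imwrite(f"pics/{n}8.png",cv2.resize(c,None,fx=2.857,fy=2.857,interpolation=2))
    o=np.array([.6437,.0855,0]);ex=np.array([.9876,-.157,0]);ey=np.array([.157,.9876,0])
    for x,ys in((-.2,(.005,.205)),(-.02,(-.005,-.205))):
        for y in ys:
            p=o+ex*x+ey*y;p[2]=.038;print(n,x,y,((proj(im,p)-[x0,y0])*2.857).round())
E
```

```text
time_s: 15.28
ee_pos: [0.5035, 0.268, 0.1249]
tool_rot: [[0.988, -0.158, -0.0], [-0.158, -0.988, 0.002], [-0.0, -0.001, -1.0]]
force: [0.4, 0.8, -0.3]
width: 0.0001
time_s: 15.78
ee_pos: [0.4217, 0.1664, 0.2255]
tool_rot: [[0.987, -0.158, 0.0], [-0.158, -0.987, 0.001], [-0.0, -0.001, -1.0]]
force: [0.5, 0.2, -0.6]
width: -0.0002
time_s: 16.27
ee_pos: [0.3718, 0.0666, 0.2255]
tool_rot: [[0.987, -0.159, 0.0], [-0.159, -0.987, 0.002], [0.0, -0.002, -1.0]]
force: [-0.7, 0.6, 0.5]
width: 0.0001
top -0.2 0.005 [366. 448.]
top -0.2 0.205 [145. 409.]
top -0.02 -0.005 [414. 253.]
top -0.02 -0.205 [632. 290.]
side -0.2 0.005 [211. 242.]
side -0.2 0.205 [237. 111.]
side -0.02 -0.005 [388. 260.]
side -0.02 -0.205 [377. 426.]
```

View pics/top8.png

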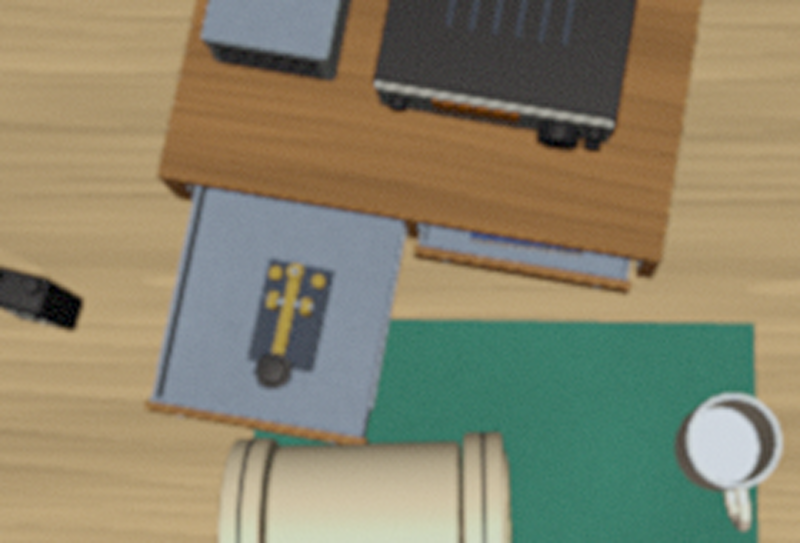

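View pics/side8.png

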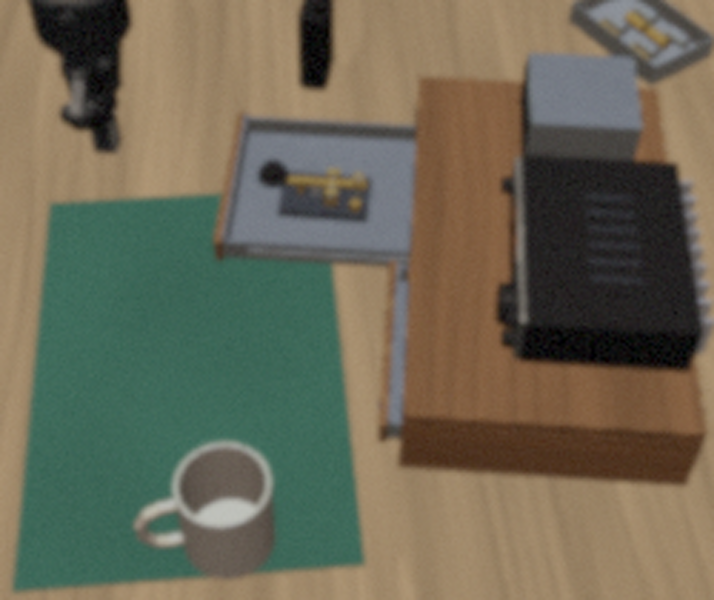

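Both stops agree: the TCP positions, allowing for the 22 mm pad and the 12 mm from lip to face, put the two front faces 180 mm apart, exactly the full travel. Pictures show the key lying in place, and the mug and handheld where they were. The gripper is clear, so I hand in.

```bash
python3 -c "
from rig import *
print(hand_in())"
```

```text
the job is handed in; nothing more can be done
None
```

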